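# Find the full solder canister by weight and load it in the feeder tray

### The job

Three look-alike closed canisters lean in the rack under the light bar; one still has a solder reel inside, the other two are empty. Find the full one by feeling its weight and set it down gently, standing upright, in the free bay of the feeder tray. The two empties must end up sitting in the rack, and everything else on the bench stays where it is.

Things in the scene. Friction and masses are not known exactly. Their poses are not given: they have to be found in the camera images.
- canister0: look-alike closed canister: black case 64 x 64, grey lid 66 x 66 with its top 80 above the underside, and on it a grip rib 52 long (along x), 20 thick (along y), 35 high; 115 in all. Origin: centre of the underside; z out through the lid. Leans in a rack pocket, lid towards the robot. Empty 0.11 to 0.17 kg; the one with a reel inside weighs 0.36 to 0.48 kg more.
- canister1: look-alike closed canister: black case 64 x 64, grey lid 66 x 66 with its top 80 above the underside, and on it a grip rib 52 long (along x), 20 thick (along y), 35 high; 115 in all. Origin: centre of the underside; z out through the lid. Leans in a rack pocket, lid towards the robot. Empty 0.11 to 0.17 kg; the one with a reel inside weighs 0.36 to 0.48 kg more.
- canister2: look-alike closed canister: black case 64 x 64, grey lid 66 x 66 with its top 80 above the underside, and on it a grip rib 52 long (along x), 20 thick (along y), 35 high; 115 in all. Origin: centre of the underside; z out through the lid. Leans in a rack pocket, lid towards the robot. Empty 0.11 to 0.17 kg; the one with a reel inside weighs 0.36 to 0.48 kg more.
- rack: fixed aluminium rack, three open pockets 100 apart along its y, in which canisters lean 0.6 rad from vertical, lids to the rack's -x. Pockets are 72 x 76 inside; square to the tilted floor the front wall stands 24, dividers 28, back wall 50. Origin: on the bench under the middle pocket
- light (a point): centre of the fixed white light bar over the canisters' lids: 34 wide (x), 400 long (y), 24 thick, at z 300, held by two posts at its ends, 130 behind it (+x). It blocks a gripper that comes straight down on a lid
- pocket0 (a point): centre of a rack pocket's floor, 45 above the bench, where the centre of a canister's underside rests (axes are the rack's, not tilted)
- pocket1 (a point): centre of a rack pocket's floor, 45 above the bench, where the centre of a canister's underside rests (axes are the rack's, not tilted)
- pocket2 (a point): centre of a rack pocket's floor, 45 above the bench, where the centre of a canister's underside rests (axes are the rack's, not tilted)
- tray: fixed grey feeder tray 100 x 204, with two square bays 84 x 84 side by side along its y; the bays' floor is 8 above the bench, the rims 20. One bay is taken by the open solder reel; in the free one lies only a flat paper liner. Origin: centre of its underside
- bay0 (a point): centre of the floor of a tray bay (8 above the bench); axes are the tray's
- bay1 (a point): centre of the floor of a tray bay (8 above the bench); axes are the tray's
- open_reel: open solder reel standing in one of the tray's two bays: silvery drum with green flanges, 60 across, 52 high; origin at its underside. The bay without it is the free one.
- spare_reel: bystander: another open solder reel, 60 across, 52 high, on the bench in front of the rack
- driver: bystander: screwdriver lying in front of the rack, about 35 high at most
- bottle: bystander: white bottle, 44 across, 120 high, standing beyond the tray; origin at its underside
- brush: bystander: brush lying beyond the tray
- tip_tin: bystander: flat brass tin, 64 across, 22 high, on the near side between rack and tray
- heat_sink: bystander: aluminium block 70 x 50 x 25 lying beyond, between rack and tray
Mind the look-alikes: they are no part of the job. Leave any red or yellow look-alike of the canister1 alone.

How it is judged:
By the outcome, as a careful person would: the job done as asked, in the order asked, and still so for the second after the job is handed in, with the robot touching nothing.
It also fails if it takes over 69 s, if anything falls off the work surface, if the arm or the gripper's body presses on something with over 40 N, if the wrist force passes 120 N, or if a joint passes its speed limit or range.

### The arm

A 6-joint arm with a two-finger parallel gripper is mounted at the origin on the work surface. World frame = base frame: x ahead of the robot, y to its left, z up, the work surface at z = 0. Lengths are in m, angles in rad, forces in N, time in s.
With the tool pointing down it reaches from about 0.35 to 0.775 m from the base axis. Payload 5.5 kg.
Tool frame: the origin (TCP) lies on the centre line of the jaws, within the pads' length; the fingertips stand 11 mm ahead of it and the grasp point (between the pads) lies 8 mm behind it; z points along the fingers, y is the line along which they close (so a half turn about z gives the same grasp; the last joint's range is limited). The gripper opens to 85 mm and grips with 20 to 120 N. Pads are 22 mm wide; open, the fingers measure 114 mm over their backs; the gripper's body (76 mm by 85 mm) begins 54 mm behind the grasp point. The pads swing forward as they close: fully open they stand 13 mm farther back than shut.
Start: joints at [-1.473, 0.313, 0.046, 1.304, 0, 1.431], TCP at [0.135, -0.559, 0.242] pointing down, gripper open.
Joint ranges: [-2.76, 2.76], [-0.86, 1.69], [-1.03, 1.26], [-2.2, 2.34], [-1.47, 1.5], [-3.14, 3.14]. Speed limits (rad/s): [2.57, 2.57, 3.14, 3.14, 3.14, 3.14].

### API

Orientations are given as a unit quaternion [w, x, y, z].
In Python, from workcell import env, viewer, order, models gives the robot as it stands.
- The arm moves only by the tool drive_tool, never from a script. Its argument "series" is a list that holds one entry, the list of rows, each a list of 6 numbers: the shift along the tool's x, y, z each as a share of 120 mm, from -1 to 1, then the turn, a rotation vector about the tool's x, y, z each as a share of 180 degrees, from -1 to 1. A call has 1 to 20 rows; each row shifts and turns the commanded pose from where the row before left it, along the tool's axes as they then stand; what a row does not reach is not made up. A row lasts 1/8 s, in which the tool goes at most 62.5 mm and 10.7 degrees, less where a joint would pass 70% of its speed; a pose out of reach is approached as far as the arm can. A call with a number of a shift or a turn outside -1 to 1 is refused whole. A call with a gripper value outside its range is refused whole. "jaw" is the opening, from -1 (shut) to 1 (fully open), set as the call begins (left out, the last holds). The fingers move at their own pace and stop on an object; "grip_force" is the grip in N (left out, the last holds). Time passes only in rows, so rows that do not move let the fingers close. It gives the time, the measured TCP pose, the force, the opening and the grip force at its end, in the units of the state.
- env.get_state(): the state, without advancing time (a new reading comes with each control period).
- viewer.read_camera(name): name is "side" or "top"; returns the picture (420x560x3 uint8, red, green, blue); there is no depth.
- viewer.camera_info(name): a dict with "intrinsics" (3x3 intrinsics, pixels), "R" (3x3) and "t" (3): a world point X has camera coordinates R X + t. Camera axes: x right, y down, z forward; pixel columns grow to the right and rows downward; lengths in m; the calibration is good to about 2 mm. A picture is of the moment at which its call begins. camera_info takes no time and is no camera call.
- order.hand_in(): hands the job in; it is judged then, once.
Trained networks look in the newest picture that a camera, given by its name, has taken for a name from the list of things; names that differ only in an ending like _2 or _b are one class to them, and where a whole thing is asked for, a point or a joint stands for the part that bears it (a point fixed in the world has none). Each returns a list of dicts, best first, with "score" (0 to 1); they miss things now and then, are a little off and sometimes report something else, mostly with a low value. They report only what shows in the picture. A call takes as long as a camera call. They do not tell look-alikes from the thing itself.
- models.silhouettes(label, camera): "region" (420x560 bool, what is visible of it) and "location" ([column, row] in pixels, amid what is visible of it).
The state is a dict: "clock": time; "joint_pos": joint angles; "qvel": joint speeds; "tau": joint torques, N m; "tcp_pos": TCP position; "orientation": TCP orientation; "wrist_force": force on the tool from outside, world axes, zero at the start; "ft_torque": the same for the moment, N m; "finger_gap": finger opening in m; "grip_force": force on a finger pad.
Only numpy, scipy, OpenCV 4.12 (cv2) and the standard library are available. Lean on these libraries where they do the work, as an engineer would, in place of code of your own. Each camera call takes 0.05 s, during which the arm holds its last target. There are 200 camera calls.

## Working session

There is one attempt and no reset: what is moved stays moved. The work goes in short steps, Python scripts to look and compute and a tool call to move; the robot and the scene stay as the last step left them, time stands still between calls to the robot, and variables do not carry over. Pictures are saved under pics/ and viewed, at most 10 in all, crops included, and the job is handed in when it is done.

Besides the shell and the picture viewer there is one more tool, called after "Emit:" in YAML: its name, and indented under it one key for each argument. drive_tool: Moves the arm, as the interface text tells. Its arguments: {"type":"object","properties":{"series":{"type":"array"},"jaw":{"type":"number"},"grip_force":{"type":"number"}},"required":["series"]}

```bash
mkdir -p pics; ls
python3 - <<'E'
from workcell import env, viewer, order, models
import cv2, numpy as np
for c in ("top","side"):
    im=viewer.read_camera(c); cv2.imwrite(f"pics/{c}0.png",im[:,:,::-1])
    i=viewer.camera_info(c); print(c,np.round(i["intrinsics"],1).tolist(),np.round(i["R"],3).tolist(),np.round(i["t"],3).tolist())
    for n in ("canister0","rack","light","tray","open_reel","spare_reel","driver","bottle","tip_tin","heat_sink","brush"):
        try:
            print(c,n,[(round(d["score"],2),np.round(d["location"]).tolist(),int(d["region"].sum())) for d in models.silhouettes(n,c)])
        except Exception as e: print(c,n,e)
s=env.get_state();print(s)
E
```

```text
pics
top [[412.0, 0.0, 286.2], [0.0, 412.0, 207.7], [0.0, 0.0, 1.0]] [[0.008, -1.0, 0.005], [-0.994, -0.008, -0.105], [0.105, -0.005, -0.995]] [-0.007, 0.512, 1.389]
top canister0 [(0.77, [228.0, 184.0], 288), (0.68, [158.0, 228.0], 774), (0.63, [196.0, 286.0], 745), (0.55, [261.0, 184.0], 279), (0.55, [204.0, 177.0], 259)]
top rack [(0.64, [219.0, 166.0], 3673)]
top light [(0.88, [221.0, 166.0], 3543)]
top tray [(0.65, [360.0, 208.0], 1156), (0.31, [221.0, 166.0], 3533), (0.2, [202.0, 178.0], 290)]
top open_reel [(0.62, [345.0, 207.0], 252)]
top spare_reel [(0.65, [209.0, 247.0], 234), (0.21, [315.0, 234.0], 273)]
top driver [(0.68, [266.0, 230.0], 185)]
top bottle [(0.6, [371.0, 165.0], 199), (0.43, [393.0, 168.0], 450)]
top tip_tin [(0.72, [315.0, 236.0], 281)]
top heat_sink [(0.67, [329.0, 158.0], 282), (0.52, [370.0, 165.0], 202)]
top brush [(0.82, [395.0, 165.0], 512)]
side [[420.8, 0.0, 277.1], [0.0, 420.8, 209.8], [0.0, 0.0, 1.0]] [[-0.727, -0.687, -0.012], [-0.403, 0.44, -0.802], [0.556, -0.579, -0.597]] [0.366, 0.351, 1.05]
side canister0 [(0.96, [180.0, 339.0], 921), (0.81
[... 675 characters left out ...]
_pos': array([-1.47258340e+00,  3.13223229e-01,  4.60969439e-02,  1.30359359e+00,
        1.18542906e-05,  1.43120513e+00]), 'qvel': array([-3.79923605e-04, -2.04798917e-04, -4.13590931e-04, -4.10316196e-05,
        4.52503161e-04, -7.16231992e-04]), 'tau': array([ 1.19910481e-03, -4.80476260e+01,  2.98813820e+01,  4.78209622e-04,
       -2.08785773e-04,  2.42466655e-06]), 'tcp_pos': array([ 0.13545529, -0.55886023,  0.2423087 ]), 'orientation': array([3.83394466e-05, 9.92939474e-01, 1.18622090e-01, 5.13509092e-06]), 'wrist_force': array([-0.15022011, -0.05392823,  0.79447426]), 'ft_torque': array([ 0.03357434,  0.04391244, -0.02925011]), 'grip_force': 0.0, 'finger_gap': 0.08533818718117081}
```

Run:
```python
import cv2
a=cv2.imread("pics/top0.png")[110:320,120:440]
b=cv2.imread("pics/side0.png")[130:380,100:380]
cv2.imwrite("pics/t1.png",cv2.resize(a,None,fx=2.5,fy=2.5,interpolation=2))
cv2.imwrite("pics/s1.png",cv2.resize(b,None,fx=2.4,fy=2.4,interpolation=2))
```

```text
(no output)
```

View pics/t1.png

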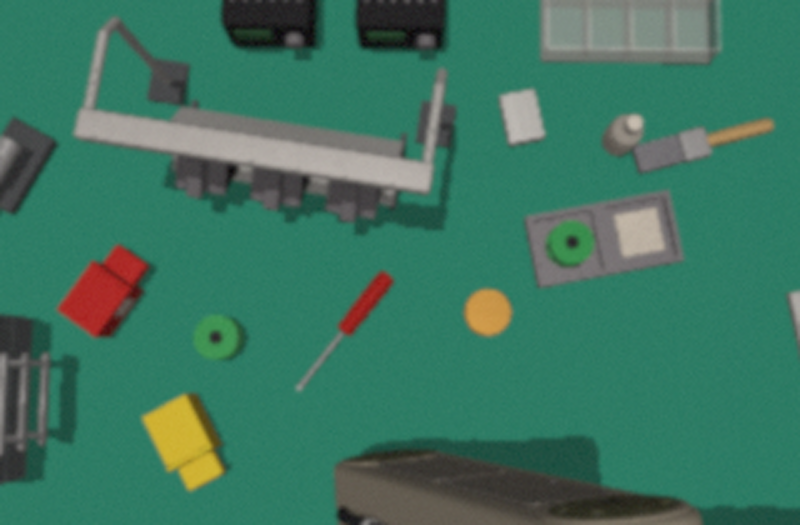

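View pics/s1.png

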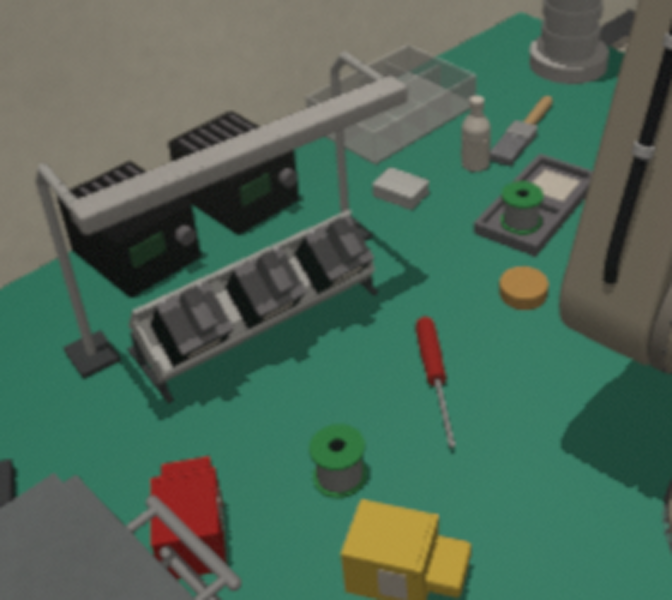

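The top view shows the tray's free bay on the right, with its paper liner at about px (376,203). The open reel is in the left bay at (345,207). Three dark canisters sit under the bar at top px (204,177), (228,184) and (261,184), and side px (179,262), (209,248) and (242,235). The red one (158,228) and yellow one (196,286) are look-alikes lying outside the rack, so I'll leave them alone. Next is an enlarged crop of the three.

Run:
```python
import cv2,numpy as np
a=cv2.imread("pics/side0.png")[210:300,145:265]
b=cv2.imread("pics/top0.png")[140:210,140:300]
a=cv2.resize(a,(720,540),interpolation=2)
b=cv2.resize(b,(800,350),interpolation=2)
a=np.clip(a.astype(float)*1.5,0,255); b=np.clip(b.astype(float)*1.5,0,255)
cv2.imwrite("pics/s2.png",a); cv2.imwrite("pics/t2.png",b)
```

```text
[ WARN:0@0.044] global loadsave.cpp:1063 imwrite_ Unsupported depth image for selected encoder is fallbacked to CV_8U.
```

View pics/s2.png

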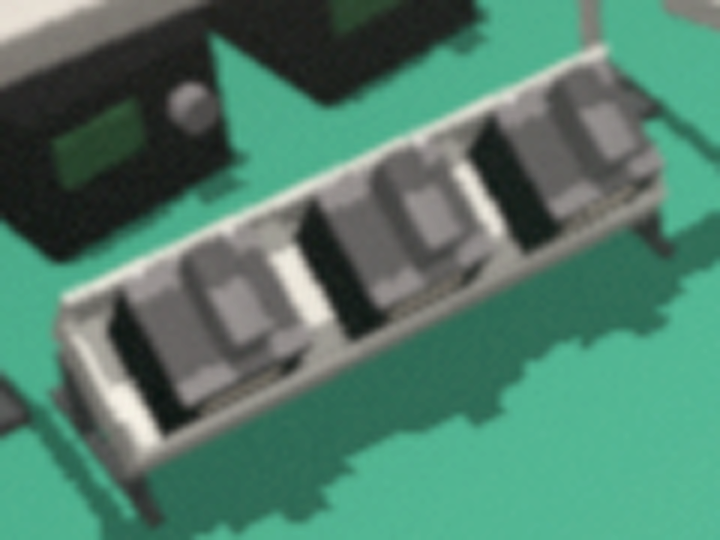

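View pics/t2.png

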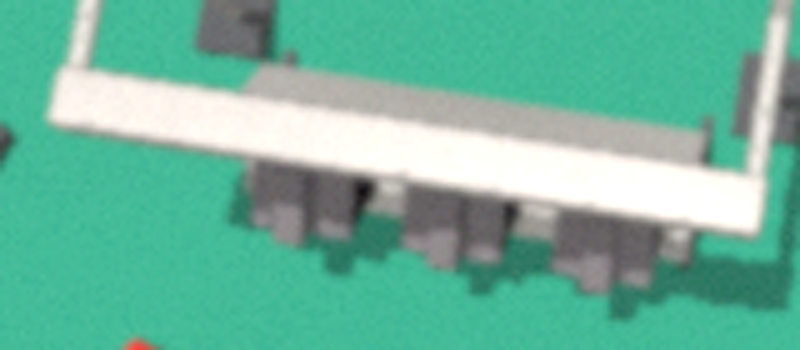

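The crops show three grey-lidded canisters seated in the rack. Each rib runs up-slope, so the jaws close along the rack's y. Lid front corners are at side px about (176,278), (208,261) and (238,247). Next I'll fit the poses.

```bash
cat > h.py <<'E'
import numpy as np
from scipy.optimize import least_squares
from scipy.spatial.transform import Rotation as Ro
from workcell import env, viewer, order, models
I={c:viewer.camera_info(c) for c in("top","side")}
def proj(c,X):
    i=I[c]; q=np.atleast_2d(X)@np.array(i["R"]).T+np.array(i["t"]); q=q@np.array(i["intrinsics"]).T
    return q[:,:2]/q[:,2:]
def Rt(yaw,tilt=.6): return Ro.from_euler("z",yaw)*Ro.from_euler("y",-tilt)
def st():
    s=env.get_state(); q=s["orientation"]; return s,np.array(s["tcp_pos"]),Ro.from_quat([q[1],q[2],q[3],q[0]])
def plan(p,R):
    """shift in tool axes first, and turn, from the present pose"""
    s,p0,R0=st(); d=R0.inv().apply(np.array(p)-p0)/.12; r=(R0.inv()*R).as_rotvec()/np.pi
    print("now",np.round(p0,4),"t",round(s["clock"],2)); print("shift total",np.round(d,3),"rows>=",np.linalg.norm(d)/.52,"turn total",np.round(r,4),"rows>=",np.linalg.norm(r)/.059)
E
cat > fit.py <<'E'
from h import *
L=np.array([[-33,33,80],[33,33,80],[-33,-33,80]])/1e3
S=[[(185,408),(122,280),(312,325)],[(378,308),(315,190),(500,238)],[(560,222),(490,115),(660,160)]]
T=[[(252,225),(352,238),(275,243),(303,243)],[(403,248),(502,262),(428,268),(458,268)],[(556,268),(652,285),(583,292),(610,292)]]
LT=np.array([[-33,33,80],[-33,-33,80],[-26,10,115],[-26,-10,115]])/1e3
def res(x,y,yaw,k,z=.045):
    R=Rt(yaw); P=np.array([x,y,z])
    a=proj("side",R.apply(L)+P)-(np.array([145,210])+np.array(S[k])/6)
    b=proj("top",R.apply(LT)+P)-(np.array([140,140])+np.array(T[k])/5)
    return np.r_[a.ravel(),b.ravel()]
def joint(q):
    x,y,yaw=q[:3]; out=[]
    for k,s in enumerate((.1,0,-.1)):
        out.append(res(x-np.sin(yaw)*s,y+np.cos(yaw)*s,yaw,k))
    return np.concatenate(out)
o=least_squares(joint,[.55,.15,-.1],loss="soft_l1"); print("joint",np.round(o.x,4)); print(np.round(o.fun,1).reshape(3,-1))
for k in range(3):
    o2=least_squares(lambda q:res(*q[:2],o.x[2],k,q[2]),[.55,.15,.045],loss="soft_l1");print(k,np.round(o2.x,4))
tc=np.array([[50,102,20],[50,-102,20],[-50,-102,20],[-50,102,20]])/1e3
px=np.array([120,110])+np.array([(527,217),(670,193),(683,258),(540,286)])/2.5
f=lambda q:(proj("top",Ro.from_euler("z",q[2]).apply(tc)+[q[0],q[1],0])-px).ravel()
t=least_squares(f,[.4,-.2,.2]); print("tray",np.round(t.x,4),np.round(t.fun,1))
Rz=Ro.from_euler("z",t.x[2])
for s in(.051,-.051):
    b=Rz.apply([0,s,.008])+[t.x[0],t.x[1],0]; print("bay~",np.round(b,4),proj("top",b).round(1),proj("side",b).round(1))
E
python3 fit.py
```

```text
joint [ 0.6318  0.1711 -0.1412]
[[ 0.8 -0.9 -0.2 -0.4  1.1  2.  -0.  -0.2 -0.2  0.2 -0.6 -0.1 -0.   0.8]
 [ 0.6 -0.5 -0.3 -0.7 -0.   1.1 -0.2 -0.3 -0.2 -0.2 -0.4 -0.5 -0.3  0.4]
 [-0.3 -1.1  0.1 -2.2  1.2 -0.  -0.8  0.2 -0.1 -0.3 -0.6 -0.7  0.2  0.2]]
0 [0.6472 0.2703 0.0434]
1 [0.6319 0.1707 0.0439]
2 [0.6186 0.0717 0.0395]
tray [ 0.5236 -0.2657  0.1867] [-0.4 -0.4 -0.1 -1.1  0.6  1.1 -0.1  0.4]
bay~ [ 0.5141 -0.2156  0.008 ] [[347.1 208.3]] [[317.5 222.2]]
bay~ [ 0.533  -0.3158  0.008 ] [[375.7 203.1]] [[330.9 207.3]]
```

```bash
cat >> h.py <<'E'
YAW=-.1412; MID=np.array([.6318,.1711,.045])
def can(k): return MID+Ro.from_euler("z",YAW).apply([0,.1*(1-k),0])
def grasp(k,s,du=0):
    R=Rt(YAW); return can(k)+R.apply([du,0,s]), R*Ro.from_euler("x",np.pi)
E
python3 - <<'E'
from h import *
# light bar top face centre (z .312) from top picture corners
from itertools import product
px=np.array([140,140])+np.array([(62,67),(50,122),(765,180),(757,234)])/5
c=least_squares(lambda q:(proj("top",Ro.from_euler("z",q[2]).apply(np.array([[17,200,12],[-17,200,12],[17,-200,12],[-17,-200,12]])/1e3)+[q[0],q[1],.3])-px).ravel(),[.6,.17,-.14]);print("bar",c.x.round(3),c.fun.round(1))
R=Rt(YAW); print("bar in tilted frame of can1",R.inv().apply(np.r_[c.x[:2],.3]-can(1)).round(3))
print("pre",grasp(2,.215)[0].round(4),"grasp",grasp(2,.095)[0].round(4))
plan(*grasp(2,.215))
E
```

```text
bar [ 0.586  0.178 -0.152] [-0.8 -0.6 -0.8  0.3  0.9 -0.5  0.6  0.7]
bar in tilted frame of can1 [ 0.105 -0.     0.237]
pre [0.4975 0.0892 0.2224] grasp [0.5646 0.0796 0.1234]
now [ 0.1355 -0.5589  0.2423] t 1.2
shift total [ 4.205 -4.538  0.165] rows>= 11.900626073144018 turn total [-0.0362  0.1887  0.117 ] rows>= 3.812150630200003
```

Emit:
drive_tool:
  series:
    - [[0.28,-0.3,0.011,0,0,0],[0.28,-0.3,0.011,0,0,0],[0.28,-0.3,0.011,0,0,0],[0.28,-0.3,0.011,0,0,0],[0.28,-0.3,0.011,0,0,0],[0.28,-0.3,0.011,0,0,0],[0.28,-0.3,0.011,0,0,0],[0.28,-0.3,0.011,0,0,0],[0.28,-0.3,0.011,0,0,0],[0.28,-0.3,0.011,0,0,0],[0.28,-0.3,0.011,0,0,0],[0.28,-0.3,0.011,0,0,0],[0.28,-0.3,0.011,0,0,0],[0.28,-0.3,0.011,0,0,0],[0.28,-0.3,0.011,0,0,0],[-0.009,0,0,-0.009,0.047,0.029],[0,0,0,-0.009,0.047,0.029],[0,0,0,-0.009,0.047,0.029],[0,0,0,-0.009,0.047,0.029],[0,0,0,0,0,0]]
  jaw: 0.2
  grip_force: 70

```text
clock: 3.7
tcp_pos: [0.4886, 0.0406, 0.2174]
orientation: [0.01, 0.956, -0.039, 0.291]
wrist_force: [-0.2, -0.6, -0.7]
finger_gap: 0.0515
grip_force: 0.0
```

```bash
python3 -c "
from h import *
plan(*grasp(2,.215)); plan(*grasp(2,.095)); print(st()[0]['finger_gap'],st()[0]['wrist_force'],st()[0]['joint_pos'].round(2))"
```

```text
now [0.4886 0.0406 0.2174] t 3.7
shift total [ 0.057 -0.409 -0.01 ] rows>= 0.7949997953276569 turn total [-0.0118  0.003   0.0154] rows>= 0.3332090446303369
now [0.4886 0.0406 0.2174] t 3.7
shift total [ 0.066 -0.372  0.989] rows>= 2.036086588285543 turn total [-0.0118  0.003   0.0154] rows>= 0.3332090446303369
0.05152543531920809 [-0.15024112 -0.62902668 -0.71269367] [-0.08 -0.27 -0.8   0.45  0.    3.14]
```

Emit:
drive_tool:
  series:
    - [[0,0,0,0,0,-0.058],[0,0,0,0,0,-0.058],[0,0,0,0,0,-0.058],[0,0,0,0,0,-0.058],[0,0,0,0,0,-0.058],[0,0,0,0,0,-0.058],[0,0,0,0,0,-0.058],[0,0,0,0,0,-0.058],[0,0,0,0,0,-0.058],[0,0,0,0,0,-0.058],[0,0,0,0,0,-0.058],[0,0,0,0,0,-0.058],[0,0,0,0,0,-0.058],[0,0,0,0,0,-0.058],[0,0,0,0,0,-0.058],[0,0,0,0,0,-0.058],[0,0,0,0,0,-0.058]]

```text
clock: 5.82
tcp_pos: [0.4967, 0.0411, 0.2245]
orientation: [0.295, 0.056, 0.954, -0.004]
wrist_force: [0.2, 0.6, 0.3]
finger_gap: 0.0512
grip_force: 0.0
```

```bash
sed -i 's/R\*Ro.from_euler("x",np.pi)/R*Ro.from_euler("y",np.pi)/' h.py; python3 -c "
from h import *
plan(*grasp(2,.215)); plan(*grasp(2,.095)); print(st()[0]['finger_gap'],st()[0]['wrist_force'],st()[0]['joint_pos'].round(2))"
```

```text
now [0.4967 0.0411 0.2245] t 5.83
shift total [0.046 0.399 0.002] rows>= 0.7715468816591489 turn total [ 0.0123 -0.0006  0.0039] rows>= 0.21842186400628494
now [0.4967 0.0411 0.2245] t 5.83
shift total [0.044 0.36  1.001] rows>= 2.0479703473937856 turn total [ 0.0123 -0.0006  0.0039] rows>= 0.21842186400628494
0.05121504305606432 [0.15835526 0.56057552 0.3300366 ] [-0.08 -0.26 -0.78  0.45  0.    0.04]
```

Emit:
drive_tool:
  series:
    - [[0.023,0.2,0,0,0,0],[0.023,0.2,0,0,0,0],[0,0,0,0.012,0,0.004],[0,0,0,0,0,0],[0,0,0,0,0,0]]

```text
clock: 6.45
tcp_pos: [0.4965, 0.0894, 0.2216]
orientation: [0.293, 0.07, 0.953, -0.019]
wrist_force: [-0.7, -0.6, -0.3]
finger_gap: 0.0514
grip_force: 0.0
```

```bash
python3 -c "
from h import *
plan(*grasp(2,.215)); plan(*grasp(2,.095)); print(st()[0]['finger_gap'],st()[0]['wrist_force'],st()[0]['joint_pos'].round(2))"
```

```text
now [0.4965 0.0894 0.2216] t 6.45
shift total [-0.011 -0.001 -0.001] rows>= 0.021585148812329546 turn total [ 0.0004 -0.001  -0.002 ] rows>= 0.03873799451157537
now [0.4965 0.0894 0.2216] t 6.45
shift total [-0.014 -0.002  0.999] rows>= 1.9206388247386246 turn total [ 0.0004 -0.001  -0.002 ] rows>= 0.03873799451157537
0.05144873990833874 [-0.66181003 -0.64843497 -0.32186387] [ 0.09 -0.22 -0.76  0.45 -0.13  0.2 ]
```

Emit:
drive_tool:
  series:
    - [[-0.003,0,0.13,0,0,0],[-0.003,0,0.13,0,0,0],[-0.003,0,0.13,0,0,0],[-0.003,0,0.13,0,0,0],[0,0,0.13,0,0,0],[0,0,0,0,0,0]]

```text
clock: 7.2
tcp_pos: [0.5401, 0.0822, 0.1561]
orientation: [0.292, 0.071, 0.954, -0.02]
wrist_force: [0.9, -0.2, -0.5]
finger_gap: 0.0511
grip_force: 0.0
```

```bash
python3 -c "
from h import *
import cv2
plan(*grasp(2,.095)); print(st()[0]['wrist_force'])
a=viewer.read_camera('side')[180:300,180:300,::-1]; b=viewer.read_camera('top')[120:240,200:320,::-1]
cv2.imwrite('pics/a1.png',np.clip(1.4*np.hstack([cv2.resize(i,(400,400),interpolation=2) for i in(a,b)]).astype(float),0,255).astype('uint8'))"
```

```text
now [0.5401 0.0822 0.1561] t 7.2
shift total [-0.018  0.008  0.341] rows>= 0.656294097717448 turn total [-0.0001 -0.0018 -0.0024] rows>= 0.05049997124082827
[ 0.85170641 -0.15176821 -0.46691775]
```

View pics/a1.png

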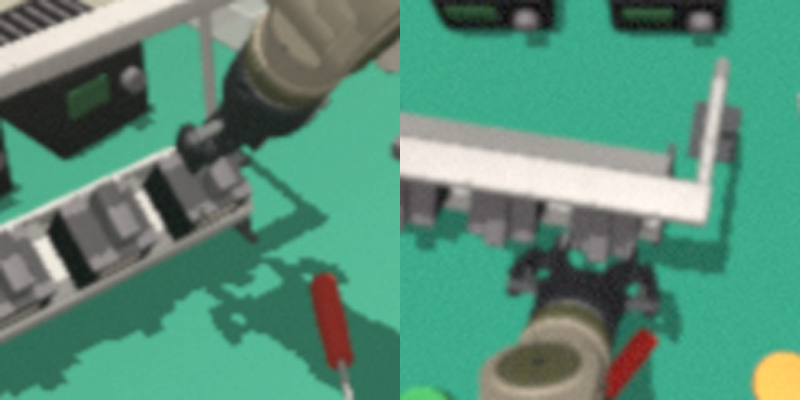

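The jaws straddle the right canister's rib (right half of the picture, about (595,245)), roughly centred and well clear of the bar. I'll go in and close.

Emit:
drive_tool:
  series:
    - [[-0.006,0,0.08,0,0,0],[-0.006,0,0.08,0,0,0],[-0.006,0,0.08,0,0,0],[0,0,0.08,0,0,0],[0,0,0.02,0,0,0],[0,0,0,0,0,0]]

```text
clock: 8.05
tcp_pos: [0.5645, 0.0794, 0.124]
orientation: [0.293, 0.071, 0.953, -0.02]
wrist_force: [-0.3, -0.7, 0.2]
finger_gap: 0.0513
grip_force: 0.0
```

Emit:
drive_tool:
  series:
    - [[0,0,0,0,0,0],[0,0,0,0,0,0],[0,0,0,0,0,0],[0,0,0,0,0,0],[0,0,0,0,0,0]]
  jaw: -1

```text
clock: 8.68
tcp_pos: [0.5647, 0.0797, 0.1249]
orientation: [0.294, 0.07, 0.953, -0.019]
wrist_force: [-4.3, 2.6, 5.4]
finger_gap: 0.0193
grip_force: 69.0
```

Emit:
drive_tool:
  series:
    - [[0,0,-0.05,0,0,0],[-0.012,0,-0.05,0,0,0],[-0.012,0,-0.05,0,0,0],[0,0,-0.05,0,0,0],[0,0,-0.05,0,0,0],[0,0,0,0,0,0],[0,0,0,0,0,0]]

```text
clock: 9.55
tcp_pos: [0.5502, 0.0814, 0.1509]
orientation: [0.293, 0.071, 0.953, -0.02]
wrist_force: [0.2, -0.5, -2.3]
finger_gap: 0.0193
grip_force: 68.6
```

```bash
python3 -c "
from h import *
for i in range(4): viewer.read_camera('top'); print(st()[0]['wrist_force'].round(2),st()[0]['ft_torque'].round(2))"
```

```text
[ 0.48 -1.29 -0.84] [ 0.12  0.69 -0.02]
[-0.93  0.08 -0.63] [0.1  0.69 0.  ]
[-1.49 -0.39 -1.21] [ 0.06  0.72 -0.02]
[ 0.58 -0.32 -2.06] [0.12 0.71 0.02]
```

About 1.4 N, so this one is empty. I'll put it back.

Emit:
drive_tool:
  series:
    - [[0,0,0.05,0,0,0],[0,0,0.05,0,0,0],[0.012,0,0.05,0,0,0],[0.012,0,0.05,0,0,0],[0,0,0.04,0,0,0],[0,0,0.01,0,0,0],[0,0,0,0,0,0]]

```text
clock: 10.62
tcp_pos: [0.5647, 0.0795, 0.1249]
orientation: [0.294, 0.071, 0.953, -0.02]
wrist_force: [-3.6, 1.0, 4.2]
finger_gap: 0.0194
grip_force: 69.4
```

Emit:
drive_tool:
  series:
    - [[0,0,0,0,0,0],[0,0,0,0,0,0],[0,0,0,0,0,0],[0,0,-0.05,0,0,0],[0,0,-0.1,0,0,0],[0,0,-0.15,0,0,0],[0,0,-0.15,0,0,0],[0,0,0,0,0,0]]
  jaw: 0.2

```text
clock: 11.62
tcp_pos: [0.535, 0.0839, 0.1713]
orientation: [0.295, 0.07, 0.953, -0.019]
wrist_force: [-0.1, 0.4, -0.0]
finger_gap: 0.0511
grip_force: 0.0
```

```bash
python3 -c "
from h import *
plan(*grasp(1,.14)); plan(*grasp(1,.095))"
```

```text
now [0.535  0.0839 0.1713] t 11.62
shift total [0.025 0.833 0.097] rows>= 1.6125395773099669 turn total [ 0.0004 -0.     -0.0022] rows>= 0.03743487846281856
now [0.535  0.0839 0.1713] t 11.62
shift total [0.025 0.832 0.472] rows>= 1.8400098279570327 turn total [ 0.0004 -0.     -0.0022] rows>= 0.03743487846281856
```

Emit:
drive_tool:
  series:
    - [[0.005,0.2,0,0,0,0],[0.005,0.22,0,0,0,0],[0.005,0.22,0,0,0,0],[0.005,0.19,0,0,0,0],[0,0,0,0,0,0],[0,0,0.12,0,0,0],[0,0,0.12,0,0,0],[0,0,0.12,0,0,0],[0,0,0.1,0,0,0],[0,0,0,0,0,0]]

```text
clock: 12.88
tcp_pos: [0.5777, 0.1774, 0.1209]
orientation: [0.292, 0.071, 0.954, -0.02]
wrist_force: [0.1, -0.4, 0.1]
finger_gap: 0.0513
grip_force: 0.0
```

```bash
python3 -c "
from h import *
plan(*grasp(1,.095)); print(st()[0]['wrist_force'].round(1))"
```

```text
now [0.5777 0.1774 0.1209] t 12.88
shift total [-0.017  0.011 -0.013] rows>= 0.047663930695193965 turn total [-0.0003 -0.0018 -0.0022] rows>= 0.04913208262920935
[ 0.1 -0.4  0.1]
```

Emit:
drive_tool:
  series:
    - [[0,0,0,0,0,0],[0,0,0,0,0,0],[0,0,0,0,0,0],[0,0,0,0,0,0],[0,0,0,0,0,0]]
  jaw: -1

```text
clock: 13.5
tcp_pos: [0.578, 0.1784, 0.1231]
orientation: [0.294, 0.07, 0.953, -0.019]
wrist_force: [-2.7, 1.6, 2.9]
finger_gap: 0.0188
grip_force: 69.1
```

Emit:
drive_tool:
  series:
    - [[0,0,-0.05,0,0,0],[-0.012,0,-0.05,0,0,0],[-0.012,0,-0.05,0,0,0],[0,0,-0.05,0,0,0],[0,0,-0.05,0,0,0],[0,0,0,0,0,0],[0,0,0,0,0,0]]

```text
clock: 14.38
tcp_pos: [0.5635, 0.1801, 0.1489]
orientation: [0.293, 0.071, 0.953, -0.02]
wrist_force: [-0.1, -0.6, -2.0]
finger_gap: 0.0191
grip_force: 68.5
```

```bash
python3 -c "
from h import *
for i in range(4): viewer.read_camera('top'); print(st()[0]['wrist_force'].round(2),st()[0]['ft_torque'].round(2))"
```

```text
[-0.33 -0.26 -1.1 ] [ 0.07  0.71 -0.01]
[ 0.27  0.15 -1.29] [0.12 0.74 0.07]
[ 0.32  0.82 -1.31] [ 0.08  0.7  -0.06]
[ 0.43 -0.4  -0.46] [0.06 0.71 0.03]
```

This one also reads about 1.2 N, so it's empty. I'll put it back and go to the left canister.

Emit:
drive_tool:
  series:
    - [[0,0,0.05,0,0,0],[0,0,0.05,0,0,0],[0.012,0,0.05,0,0,0],[0.012,0,0.05,0,0,0],[0,0,0.04,0,0,0],[0,0,0.01,0,0,0],[0,0,0,0,0,0]]

```text
clock: 15.45
tcp_pos: [0.5781, 0.1783, 0.1231]
orientation: [0.294, 0.071, 0.953, -0.02]
wrist_force: [-2.4, 0.1, 2.9]
finger_gap: 0.0191
grip_force: 69.3
```

Emit:
drive_tool:
  series:
    - [[0,0,0,0,0,0],[0,0,0,0,0,0],[0,0,0,0,0,0],[0,0,-0.05,0,0,0],[0,0,-0.1,0,0,0],[0,0,-0.15,0,0,0],[0,0,-0.15,0,0,0],[0,0,0,0,0,0]]
  jaw: 0.2

```text
clock: 16.45
tcp_pos: [0.5482, 0.1829, 0.1694]
orientation: [0.295, 0.07, 0.953, -0.019]
wrist_force: [1.0, 0.4, 0.4]
finger_gap: 0.0512
grip_force: 0.0
```

```bash
python3 -c "
from h import *
plan(*grasp(0,.095))"
```

```text
now [0.5482 0.1829 0.1694] t 16.45
shift total [0.01  0.833 0.463] rows>= 1.8328041177223386 turn total [ 0.0006 -0.0001 -0.0022] rows>= 0.039499645290562324
```

Emit:
drive_tool:
  series:
    - [[0,0.2,0,0,0,0],[0,0.22,0,0,0,0],[0,0.22,0,0,0,0],[0,0.2,0,0,0,0],[0,0,0,0,0,0],[0,0,0.12,0,0,0],[0,0,0.12,0,0,0],[0,0,0.12,0,0,0],[0,0,0.09,0,0,0],[0,0,0,0,0,0]]

```text
clock: 17.7
tcp_pos: [0.5925, 0.277, 0.1215]
orientation: [0.292, 0.071, 0.953, -0.02]
wrist_force: [-0.1, -0.1, -0.4]
finger_gap: 0.0512
grip_force: 0.0
```

```bash
python3 -c "
from h import *
plan(*grasp(0,.095)); print(st()[0]['wrist_force'].round(1),st()[0]['joint_pos'].round(2))"
```

```text
now [0.5925 0.277  0.1215] t 17.7
shift total [-0.01   0.006 -0.013] rows>= 0.03320967819327929 turn total [-0.0004 -0.0017 -0.0022] rows>= 0.04747355885587038
[-0.1 -0.1 -0.4] [ 0.45  0.24 -0.55  0.27 -0.32  0.52]
```

Emit:
drive_tool:
  series:
    - [[0,0,0,0,0,0],[0,0,0,0,0,0],[0,0,0,0,0,0],[0,0,0,0,0,0],[0,0,0,0,0,0]]
  jaw: -1
  grip_force: 90

```text
clock: 18.32
tcp_pos: [0.5927, 0.2783, 0.1237]
orientation: [0.294, 0.07, 0.953, -0.019]
wrist_force: [-5.5, 1.4, 4.9]
finger_gap: 0.0188
grip_force: 88.8
```

Emit:
drive_tool:
  series:
    - [[0,0,-0.05,0,0,0],[-0.012,0,-0.05,0,0,0],[-0.012,0,-0.05,0,0,0],[0,0,-0.05,0,0,0],[0,0,-0.05,0,0,0],[0,0,0,0,0,0],[0,0,0,0,0,0]]

```text
clock: 19.2
tcp_pos: [0.5781, 0.2799, 0.1492]
orientation: [0.293, 0.071, 0.953, -0.02]
wrist_force: [0.5, -0.1, -4.9]
finger_gap: 0.0185
grip_force: 88.4
```

```bash
python3 -c "
from h import *
for i in range(4): viewer.read_camera('top'); print(st()[0]['wrist_force'].round(2),st()[0]['ft_torque'].round(2))"
```

```text
[-0.46 -0.81 -5.46] [ 0.16  1.3  -0.  ]
[-0.9   0.23 -5.98] [ 0.21  1.2  -0.01]
[-0.3  -0.62 -4.81] [0.18 1.25 0.04]
[ 0.59 -0.61 -6.09] [ 0.19  1.26 -0.01]
```

The left canister reads about 5.6 N, so it is the full one. I'll withdraw it along its axis and turn it upright.

Emit:
drive_tool:
  series:
    - [[0,0,-0.1,0,0,0],[0,0,-0.15,0,0,0],[0,0,-0.2,0,0,0],[0,0,-0.25,0,0,0],[0,0,-0.25,0,0,0],[0,0,-0.15,0,0,0],[0,0,0,0,0,0]]

```text
clock: 20.27
tcp_pos: [0.505, 0.2911, 0.2613]
orientation: [0.295, 0.07, 0.953, -0.018]
wrist_force: [0.5, 0.6, -4.9]
finger_gap: 0.019
grip_force: 88.5
```

```bash
cat >> h.py <<'E'
RB=Ro.from_euler("z",.1867)*Ro.from_euler("y",np.pi); BAY=np.array([.5236,-.2657,.008])+Ro.from_euler("z",.1867).apply([0,-.048,0])
E
python3 -c "
from h import *
plan([.42,.05,.26],RB);print(BAY)"
```

```text
now [0.505  0.2911 0.2613] t 20.27
shift total [ 0.336 -2.091 -0.235] rows>= 4.097243499258344 turn total [-0.0296  0.1895 -0.1032] rows>= 3.691186299751254
[ 0.53250963 -0.31286586  0.008     ]
```

Emit:
drive_tool:
  series:
    - [[0.04,-0.15,-0.029,0,0,0],[0.042,-0.28,-0.03,0,0,0],[0.042,-0.3,-0.03,0,0,0],[0.042,-0.3,-0.03,0,0,0],[0.042,-0.3,-0.03,0,0,0],[0.042,-0.3,-0.03,0,0,0],[0.042,-0.28,-0.03,0,0,0],[0.042,-0.18,-0.03,0,0,0],[0,0,0,-0.005,0.0316,-0.0172],[0,0,0,-0.005,0.0316,-0.0172],[0,0,0,-0.005,0.0316,-0.0172],[0,0,0,-0.005,0.0316,-0.0172],[0,0,0,-0.005,0.0316,-0.0172],[0,0,0,-0.005,0.0316,-0.0172],[0,0,0,0,0,0]]

```text
clock: 22.15
tcp_pos: [0.4206, 0.0483, 0.2575]
orientation: [-0.003, -0.092, 0.996, -0.001]
wrist_force: [0.1, 0.1, -5.2]
finger_gap: 0.0183
grip_force: 89.4
```

```bash
python3 -c "
from h import *
plan(BAY+[0,0,.16],RB);print(st()[0]['wrist_force'],st()[0]['joint_pos'].round(2))"
```

```text
now [0.4206 0.0483 0.2575] t 22.15
shift total [-0.369 -3.129  0.747] rows>= 6.226872074805439 turn total [-0.0003 -0.0017 -0.0008] rows>= 0.03257936325870354
[ 0.10463917  0.06189206 -5.21882109] [-0.07  0.02 -0.27  1.28 -0.   -0.26]
```

Emit:
drive_tool:
  series:
    - [[-0.03,-0.15,0,0,0,0],[-0.031,-0.27,0,0,0,0],[-0.031,-0.28,0,0,0,0],[-0.031,-0.28,0,0,0,0],[-0.031,-0.28,0,0,0,0],[-0.031,-0.28,0,0,0,0],[-0.031,-0.28,0,0,0,0],[-0.031,-0.28,0,0,0,0],[-0.031,-0.28,0,0,0,0],[-0.031,-0.28,0,0,0,0],[-0.031,-0.27,0,0,0,0],[-0.03,-0.2,0,0,0,0],[0,0,0.2,0,-0.002,0],[0,0,0.25,0,0,0],[0,0,0.2,0,0,0],[0,0,0,0,0,0],[0,0,0,0,0,0]]

```text
clock: 24.28
tcp_pos: [0.5326, -0.312, 0.182]
orientation: [0.002, -0.093, 0.996, -0.001]
wrist_force: [0.5, 0.4, -5.1]
finger_gap: 0.019
grip_force: 89.5
```

```bash
cat > look.py <<'E'
from h import *
import cv2,sys
plan(BAY+[0,0,.096],RB);print(st()[0]['wrist_force'].round(1))
a=viewer.read_camera('side')[150:250,270:390,::-1]; b=viewer.read_camera('top')[150:250,320:440,::-1]
cv2.imwrite(sys.argv[1],np.clip(1.4*np.hstack([cv2.resize(np.ascontiguousarray(i),(400,333),interpolation=2) for i in(a,b)]).astype(float),0,255).astype('uint8'))
E
python3 look.py pics/b1.png
```

```text
now [ 0.5326 -0.312   0.182 ] t 24.27
shift total [ 0.004 -0.006  0.65 ] rows>= 1.2503880908744356 turn total [-0.0007  0.0011 -0.0004] rows>= 0.023764271837075843
[ 0.5  0.4 -5.1]
```

View pics/b1.png

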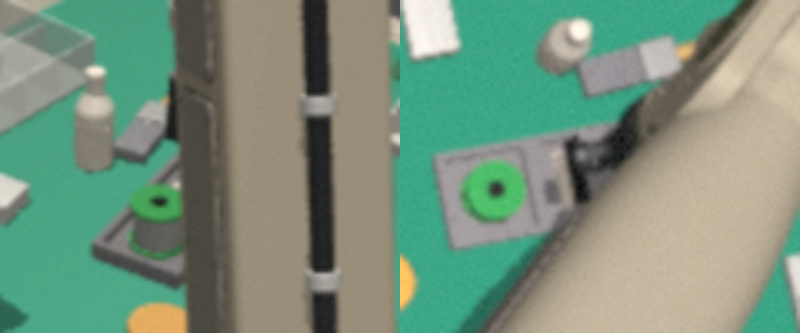

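The arm hides the bay in both views (only the reel bay shows, at right-half (495,190)). I'll check the tray fit against the first side picture before lowering.

Run:
```python
from h import *
import cv2
tc=np.array([[50,102,20],[50,-102,20],[-50,-102,20],[-50,102,20]])/1e3
P=Ro.from_euler("z",.1867).apply(tc)+[.5236,-.2657,0]
print("pred side in s1 crop",((proj("side",P)-[100,130])*2.4).round(0).tolist(),"picked: (540,158) far-left, (476,222) near-left ,(545,250) near")
# liner centroid in top0/side0 : bright cream
for c,box in(("top",(185,225,355,400)),("side",(190,225,305,350))):
    im=cv2.imread(f"pics/{c}0.png").astype(int); y0,y1,x0,x1=box; w=im[y0:y1,x0:x1]
    m=(w[:,:,2]>150)&(w[:,:,1]>135)&(w[:,:,0]>110); ys,xs=np.nonzero(m); print(c,"liner",m.sum(),xs.mean()+x0,ys.mean()+y0,"bay pred",proj(c,BAY).round(1))
```

```text
pred side in s1 crop [[474.0, 222.0], [541.0, 153.0], [600.0, 173.0], [537.0, 246.0]] picked: (540,158) far-left, (476,222) near-left ,(545,250) near
top liner 302 375.29801324503313 202.52317880794703 bay pred [[374.9 203.3]]
side liner 128 331.2265625 206.5546875 bay pred [[330.5 207.7]]
```

The tray fit agrees with both views to within about 3 mm, so I'll lower.

Emit:
drive_tool:
  series:
    - [[-0.005,-0.005,0.12,0,0,0],[0,0,0.15,0,0,0],[0,0,0.15,0,0,0],[0,0,0.1,0,0,0],[0,0,0.05,0,0.001,0],[0,0,0,0,0,0],[0,0,0,0,0,0]]

```text
clock: 25.25
tcp_pos: [0.5338, -0.3124, 0.113]
orientation: [-0.0, -0.093, 0.996, -0.001]
wrist_force: [-0.5, -0.2, -6.0]
finger_gap: 0.0185
grip_force: 89.4
```

Emit:
drive_tool:
  series:
    - [[0,0,0.015,0,0,0],[0,0,0.015,0,0,0],[0,0,0,0,0,0]]

```text
clock: 25.62
tcp_pos: [0.5332, -0.312, 0.1086]
orientation: [-0.001, -0.093, 0.996, -0.0]
wrist_force: [0.3, -0.6, -5.6]
finger_gap: 0.0188
grip_force: 89.4
```

Emit:
drive_tool:
  series:
    - [[0,0,0.01,0,0,0],[0,0,0.01,0,0,0],[0,0,0,0,0,0]]

```text
clock: 26.0
tcp_pos: [0.5333, -0.312, 0.1061]
orientation: [-0.001, -0.093, 0.996, -0.0]
wrist_force: [0.9, -1.1, -4.4]
finger_gap: 0.0187
grip_force: 89.4
```

Emit:
drive_tool:
  series:
    - [[0,0,0.008,0,0,0],[0,0,0,0,0,0],[0,0,0,0,0,0]]

```text
clock: 26.38
tcp_pos: [0.5334, -0.3121, 0.1053]
orientation: [-0.001, -0.093, 0.996, -0.0]
wrist_force: [1.0, 1.4, -6.2]
finger_gap: 0.0188
grip_force: 89.4
```

Emit:
drive_tool:
  series:
    - [[0,0,0.01,0,0,0],[0,0,0,0,0,0],[0,0,0,0,0,0]]

```text
clock: 26.75
tcp_pos: [0.5334, -0.3121, 0.1041]
orientation: [-0.001, -0.093, 0.996, -0.0]
wrist_force: [1.0, 0.0, -5.7]
finger_gap: 0.0186
grip_force: 89.4
```

Emit:
drive_tool:
  series:
    - [[0,0,0.01,0,0,0],[0,0,0,0,0,0],[0,0,0,0,0,0]]

```text
clock: 27.12
tcp_pos: [0.5336, -0.3123, 0.1035]
orientation: [-0.0, -0.093, 0.996, -0.0]
wrist_force: [-0.1, 1.1, -0.2]
finger_gap: 0.0187
grip_force: 90.0
```

Contact: the tray now carries the weight. I'll release and back off upward.

Emit:
drive_tool:
  series:
    - [[0,0,0.004,0,0,0],[0,0,0,0,0,0],[0,0,0,0,0,0],[0,0,0,0,0,0],[0,0,0,0,0,0]]
  jaw: 0.2

```text
clock: 27.75
tcp_pos: [0.5334, -0.3122, 0.1025]
orientation: [-0.0, -0.093, 0.996, -0.0]
wrist_force: [0.1, 0.7, -0.3]
finger_gap: 0.0509
grip_force: 0.0
```

Emit:
drive_tool:
  series:
    - [[0,0,-0.05,0,0,0],[0,0,-0.1,0,0,0],[0,0,-0.2,0,0,0],[0,0,-0.3,0,0,0],[0,0,-0.3,0,0,0],[0,0,-0.3,0,0,0],[0.3,0,0,0,0,0],[0.3,0,0,0,0,0],[0.3,-0.2,0,0,0,0],[0.3,-0.3,0,0,0,0],[0.2,-0.3,0,0,0,0],[0,-0.3,0,0,0,0],[0,-0.3,0,0,0,0],[0,0,0,0,0,0]]

```text
clock: 29.5
tcp_pos: [0.3992, -0.5105, 0.2525]
orientation: [-0.0, -0.092, 0.996, -0.001]
wrist_force: [-0.2, 0.7, -0.1]
finger_gap: 0.0513
grip_force: 0.0
```

Run:
```python
from h import *
import cv2
out=[]
for c,(y0,y1,x0,x1) in(("side",(150,300,140,380)),("top",(130,260,190,430))):
    im=viewer.read_camera(c)[y0:y1,x0:x1,::-1]; im=cv2.resize(np.ascontiguousarray(im),(540,int(540*(y1-y0)/(x1-x0)))); out.append(np.clip(im*1.4,0,255))
cv2.imwrite("pics/e1.png",np.vstack(out)[:600].astype("uint8")); s,p,R=st(); print(p,s["clock"],s["wrist_force"].round(1))
```

```text
[ 0.39928882 -0.50799587  0.25297297] 29.6 [0.3 0.4 0.5]
```

View pics/e1.png

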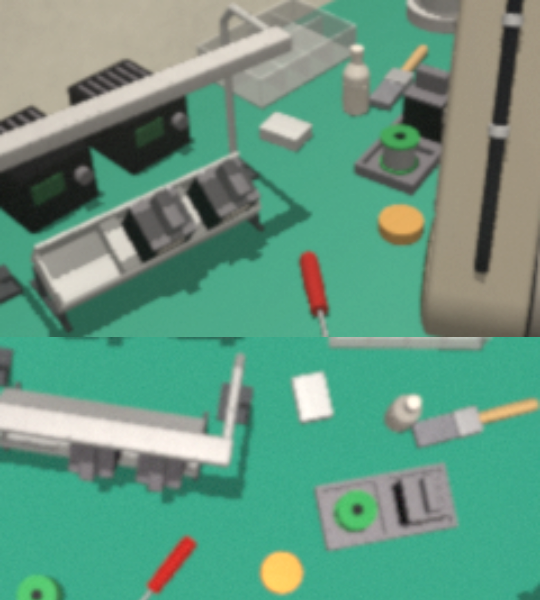

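The full canister stands upright in the free bay (lower view, about (420,500)). The contact height matches the bay floor, not the rim. Both empties sit in the middle and right pockets, and the bystanders haven't moved.

```bash
python3 -c "
from workcell import order
print(order.hand_in())"
```

```text
the job is handed in; nothing more can be done
None
```

The full canister (the left one, about 5.6 N against 1.2–1.4 N for the others) stands upright in the feeder tray's free bay, both empties sit in the rack, and the job is handed in at about 30 s.

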